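# Fill up the begun lane of tart tins and gate it

### The arm

A 7-joint arm with a two-finger parallel gripper is mounted at the origin on a cart in front of the work surface, level with it; the furniture and walls round the work are solid. World frame = base frame: x ahead of the robot, y to its left, z up, the work surface at z = 0. Lengths are in m, angles in rad, forces in N, time in s.
With the tool pointing down it reaches from about 0.425 to 0.825 m from the base axis. Payload 3.6 kg.
Tool frame: the origin (TCP) lies between the finger pads; the fingertips stand 11 mm ahead of it and the grasp point (between the pads) lies 8 mm behind it; z points along the fingers, y is the line along which they close (so a half turn about z gives the same grasp; the last joint's range is limited). The gripper opens to 85 mm and grips with 20 to 120 N. Pads are 22 mm wide; open, the fingers measure 114 mm over their backs; the gripper's body (76 mm by 85 mm) begins 54 mm behind the grasp point. The pads swing forward as they close: fully open they stand 13 mm farther back than shut.
Start: joints at [-1.298, 0.615, -0.013, 1.423, 0.008, 1.103, -0.04], TCP at [0.191, 0.621, 0.242] pointing down, gripper open.
Joint ranges: [-3.12, 3.12], [-0.3, 2.06], [-1.34, 1.32], [0.26, 2.42], [-1.36, 4.5], [0.01, 1.98], [-2.84, 2.84]. Speed limits (rad/s): [2.79, 2.79, 3.14, 3.14, 3.14, 3.14, 3.14].

### API

Orientations are given as a 3x3 rotation matrix whose columns are the frame's x, y, z axes.
In Python, from cell import env, eyes, spotter gives the robot as it stands. The module is installed in compiled form; this text tells all that it offers.
- The arm moves only by the tool carry_out, never from a script. Its argument "plan" is a list of rows, each a list of 5 numbers: the shift along the tool's x, y, z in cm, then the turn about the tool's z in rad, then the opening, from -1 (shut) to 1 (fully open). A call has 1 to 5 rows; each row shifts and turns the commanded pose from where the row before left it, along the tool's axes as they then stand; what a row does not reach is not made up. A row lasts 1/8 s, in which the tool goes at most 62.5 mm and 10.7 degrees, less where a joint would pass 70% of its speed; a pose out of reach is approached as far as the arm can. A call is refused whole if a number of a shift passes 6.25 or a number of a turn 0.188, either way. A call with a gripper value outside its range is refused whole. The fingers move at their own pace and stop on an object; "squeeze" is the grip in N (left out, the last holds). Time passes only in rows, so rows that do not move let the fingers close. It gives the time, the measured TCP pose, the force, the opening and the grip force at its end, in the units of the state.
- env.observe(): the state, without advancing time (a new reading comes with each control period).
- eyes.capture(name): name is "scene" or "top" or "wrist"; returns a dict with "frame" (480x640x3 uint8, red, green, blue), "vertical_fov" (degrees; the focal length in pixels is half the picture's height over the tangent of half this angle, whatever the lens; pixels are square), "cx", "cy" (the principal point, pixels), "extrinsics" (4x4, takes a point from world to camera coordinates); the wrist camera has in their place "tool_from_camera" (4x4, takes a point from camera to tool coordinates, whose origin is the TCP and whose axes are the flange's). Camera axes: x right, y up, looking along -z (the intrinsics and any distortion apply to the point x, -y, -z); pixel columns grow to the right and rows downward; lengths in m; the calibration is good to about 2 mm. A picture is of the moment at which its call begins: read the wrist's pose just before it. There is no depth.
- env.sign_off(): hands the job in; it is judged then, once.
Trained networks look in the newest picture that a camera, given by its name, has taken for a name from the list of things; names that differ only in an ending like _2 or _b are one class to them, and where a whole thing is asked for, a point or a joint stands for the part that bears it (a point fixed in the world has none). Each returns a list of dicts, best first, with "confidence" (0 to 1); they miss things now and then, are a little off and sometimes report something else, mostly with a low value. They report only what shows in the picture. A call takes as long as a camera call. They do not tell look-alikes from the thing itself.
- spotter.recognise(camera, name): "position" ([x, y, z] in m, in world coordinates, good to about 4 mm: the middle of the surface that is visible of it).
- spotter.regions_of(camera, name): "region" (480x640 bool, what is visible of it).
The state is a dict: "time": time; "qpos": joint angles; "dq": joint speeds; "joint_torque": joint torques, N m; "ee_pos": TCP position; "tool_rot": TCP orientation; "force": force on the tool from outside, world axes, zero at the start; "wrist_torque": the same for the moment, N m; "gripper_width": finger opening in m; "gripper_force": force on a finger pad.
Only numpy, scipy, OpenCV 4.12 (cv2) and the standard library are available. Lean on these libraries where they do the work, as an engineer would, in place of code of your own. Each camera call takes 0.05 s, during which the arm holds its last target. There are 200 camera calls.

### The job

The wooden rack has two lanes: one already has a tart tin at its far end, the other a folded cookie. Swing the steel gate right across the mouth of the cookie's lane, then slide the two waiting tart tins along the table, without lifting or tipping them, into the lane that holds the tin so that the three stand in a row up to the back stop, and last swing the gate right across the mouth of that filled lane. Leave the cookie and the other things on the table where they are.

Things in the scene. Friction and masses are not known exactly. Their poses are not given: they have to be found in the camera images.
- rack: fixed rack of 3 wooden rails (8 mm wide, 16 high) on the table, no floor; origin on the table at the front end of the middle rail; x runs into the lanes, y left, z up. Lanes 70 mm wide, centred at y = +39 (left) and -39 mm, mouths at x = 0, back stop's face at x = 183 mm; outer rails splay out for 27 mm before the mouths. 3 tins in a row leave 8 mm to the shut gate, centres near x = 153, 93, 33 mm
- lane_left (a point): point on the table in the middle of the left lane
- lane_right (a point): point on the table in the middle of the right lane
- gate_hinge (a point): on the upright hinge pin of the gate, 20 mm above the table, 8 mm in front of the middle rail's end
- gate_knob (a point): top of the black knob (15 mm wide, the top 12 mm) on the upright steel peg (12 mm wide) of the gate, 48 mm above the table, 60 mm from the hinge pin
- gate (a joint): angle of the steel gate, a plate 5 mm thick, 2 to 19 mm above the table, reaching 68 mm from the hinge pin; it stays where it is left (light friction). 0: it points straight out of the rack towards the robot; +1.57 (stop): shut across the left lane's mouth; -1.57 (stop): shut across the right lane's mouth
- tin_set: dark steel tart tin that stands at the far end of one lane: open round dish 60 mm across at the rim, 18 mm high, wall 2.5 mm, floor 2 mm; origin at the centre of its underside
- tin_a: waiting tart tin, same kind and size as tin_set, origin at the centre of its underside
- tin_b: waiting tart tin, same kind and size as tin_set, origin at the centre of its underside
- folded_cookie: folded cookie, 28 x 41 x 29 mm, at the far end of the other lane; origin at the centre of its underside
- spice_cup: bystander: celadon cup, 71 mm across, 41 mm high, near the front edge of the table
- twist_timer: bystander: round timer, 67 mm across, 50 mm high
- folding_bar: bystander: steel folding bar on a foot, 55 x 100 x 55 mm
Things that resemble listed ones, but are neither listed nor needed, are in the scene too. What is shaped like the tin_b but pink or turquoise is not meant. Leave any pink look-alike of the tin_a alone.

How it is judged:
By the outcome, as a careful person would: the job done as asked, in the order asked, and still so for the second after the job is handed in, with the robot touching nothing.
It also fails if it takes over 72 s, if anything falls off the work surface, if the arm or the gripper's body presses on something with over 40 N, if the wrist force passes 120 N, or if a joint passes its speed limit or range.

## Working session

There is one attempt and no reset: what is moved stays moved. The work goes in short steps, Python scripts to look and compute and a tool call to move; the robot and the scene stay as the last step left them, time stands still between calls to the robot, and variables do not carry over. Pictures are saved under pics/ and viewed, at most 10 in all, crops included, and the job is handed in when it is done.

Besides the shell and the picture viewer there is one more tool, called after "Emit:" in YAML: its name, and indented under it one key for each argument. carry_out: Moves the arm, as the interface text tells. Its arguments: {"type":"object","properties":{"plan":{"type":"array"},"squeeze":{"type":"number"}},"required":["plan"]}

```bash
mkdir -p pics; cat > h.py <<'E'
import numpy as np,cv2
from cell import env,eyes,spotter
def cap(n,f=None):
    c=eyes.capture(n)
    if f: cv2.imwrite(f'pics/{f}.png',c['frame'][:,:,::-1])
    return c
def ray(c,u,v,z=0.):
    f=240/np.tan(np.radians(c['vertical_fov']/2))
    E=np.array(c['extrinsics']);R=E[:3,:3];t=E[:3,3]
    d=R.T@np.array([(u-c['cx'])/f,-(v-c['cy'])/f,-1.]);o=-R.T@t
    return o+d*(z-o[2])/d[2]
def proj(c,p):
    f=240/np.tan(np.radians(c['vertical_fov']/2))
    E=np.array(c['extrinsics']);q=E[:3,:3]@np.array(p)+E[:3,3]
    return np.array([c['cx']+f*q[0]/-q[2],c['cy']-f*q[1]/-q[2]])
E
python3 - <<'E'
from h import *
np.set_printoptions(precision=3,suppress=True)
s=env.observe();print(s['time'],s['ee_pos'],s['tool_rot'],s['gripper_width'])
c1=cap('scene','scene0');c2=cap('top','top0')
for cn,c in (('scene',c1),('top',c2)):
  print(cn,c.keys(),c['vertical_fov'])
  for n in ['rack','gate','gate_knob','tin_a','folded_cookie','spice_cup','twist_timer','folding_bar']:
    for r in spotter.recognise(cn,n): print(n,round(r['confidence'],2),np.array(r['position']),proj(c,r['position']).round())
E
```

```text
0.0 [0.191 0.62  0.241] [[-0.956  0.294 -0.001]
 [ 0.294  0.956 -0.003]
 [-0.    -0.003 -1.   ]] 0.0854909521591209
scene dict_keys(['frame', 'vertical_fov', 'cx', 'cy', 'extrinsics']) 55.19650174835375
gate_knob 0.37 [ 0.746 -0.046  0.013] [283. 208.]
tin_a 0.67 [0.454 0.097 0.01 ] [350. 267.]
tin_a 0.64 [0.55  0.505 0.005] [218. 367.]
tin_a 0.55 [ 0.691 -0.091  0.013] [306. 206.]
folded_cookie 0.57 [ 0.748 -0.043  0.012] [282. 209.]
spice_cup 0.15 [ 0.752 -0.143  0.012] [297. 194.]
twist_timer 0.7 [0.496 0.094 0.024] [336. 256.]
top dict_keys(['frame', 'vertical_fov', 'cx', 'cy', 'extrinsics']) 44.04684153899495
rack 0.95 [ 0.702 -0.096  0.018] [393. 180.]
gate_knob 0.58 [ 0.553 -0.097  0.02 ] [393. 238.]
tin_a 0.97 [ 0.408 -0.217 -0.   ] [440. 298.]
tin_a 0.93 [0.549 0.504 0.001] [156. 237.]
tin_a 0.79 [ 0.526 -0.243  0.001] [450. 251.]
tin_a 0.6 [0.436 0.086 0.008] [319. 284.]
tin_a 0.6 [ 0.442 -0.059  0.002] [377. 283.]
folded_cookie 0.72 [ 0.748 -0.055  0.014] [377. 163.]
folded_cookie 0.27 [ 0.555 -0.101  0.018] [395. 238.]
twist_timer 0.85 [0.504 0.078 0.035] [323. 256.]
folding_bar 0.89 [ 0.471 -0.36   0.014] [499. 273.]
```

View pics/top0.png

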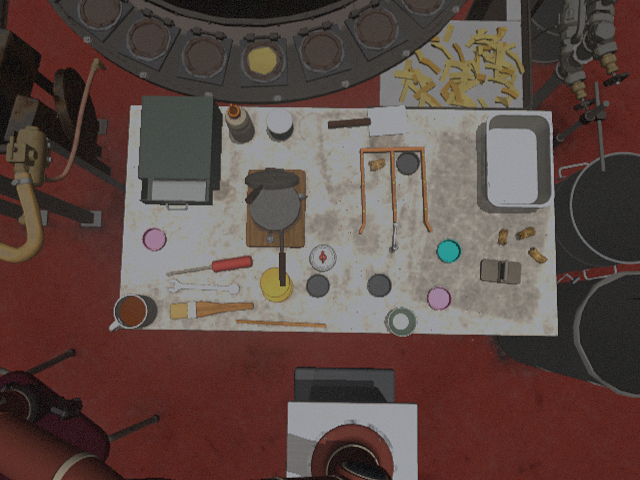

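View pics/scene0.png

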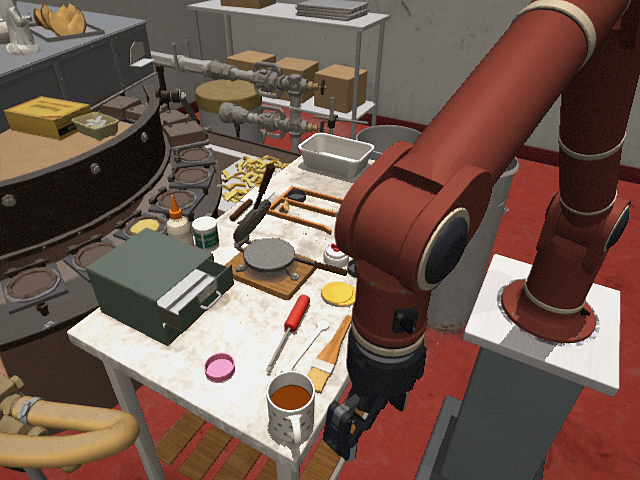

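Top picture: the dark tins are at (408,162), which is tin_set in the right lane, and at (317,286) and (379,285), the two waiting ones. Look-alikes to avoid are pink at (154,239) and (439,298), and turquoise at (448,251). The cookie is in the left lane at (377,164). The gate runs from the hinge at about (393,222) to the knob at about (393,248). I'll check this in one close crop.

```bash
python3 - <<'E'
from h import *
import cv2
im=cv2.imread('pics/top0.png')[140:310,290:450]
cv2.imwrite('pics/crop0.png',cv2.resize(im,None,fx=3.5,fy=3.5,interpolation=cv2.INTER_CUBIC))
c=cap('top')
print([ray(c,*p).round(3) for p in [(317,286),(379,285),(408,162),(393,222)]])
print([ray(c,u,v,.016).round(3) for u,v in [(425,150),(424,210),(362,150),(361,220),(391,152),(394,220)]])
E
```

```text
[array([0.432, 0.092, 0.   ]), array([ 0.437, -0.064,  0.   ]), array([ 0.754, -0.136,  0.   ]), array([ 0.597, -0.098,  0.   ])]
[array([ 0.782, -0.177,  0.016]), array([ 0.627, -0.174,  0.016]), array([ 0.779, -0.017,  0.016]), array([ 0.599, -0.016,  0.016]), array([ 0.775, -0.091,  0.016]), array([ 0.6  , -0.099,  0.016])]
```

View pics/crop0.png

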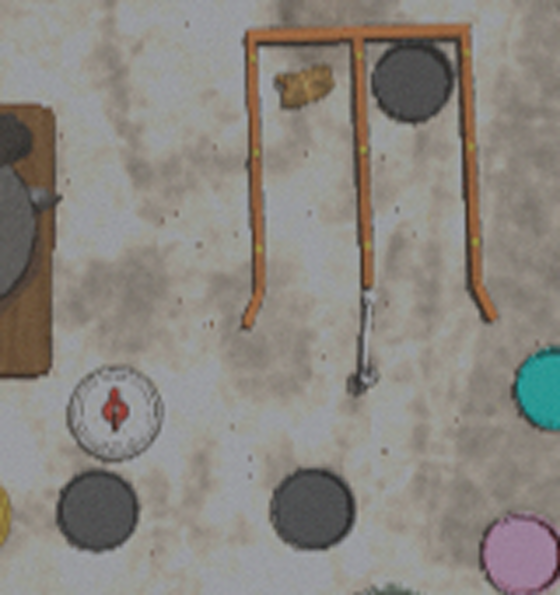

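Emit:
carry_out:
  plan:
    - [-4.9, -3.3, 0, 0, 1]
    - [-4.9, -3.3, 0, 0, 1]
    - [-4.9, -3.3, 0, 0, 1]
    - [-4.9, -3.3, 0, 0, 1]
    - [-4.9, -3.3, 0, 0, 1]

```text
time: 1.58
ee_pos: [0.3781, 0.3899, 0.2426]
tool_rot: [[-0.956, 0.294, 0.001], [0.294, 0.956, 0.001], [-0.001, 0.001, -1.0]]
force: [0.2, 0.8, 0.5]
gripper_width: 0.0854
gripper_force: 0.0
```

Emit:
carry_out:
  plan:
    - [-4.9, -3.3, 0, 0, 1]
    - [-4.9, -3.3, 0, 0, 1]
    - [0, 0, 0, -0.15, 1]
    - [0, 0, 0, -0.15, 1]
    - [0, 0, 0, 0, 1]

```text
time: 2.2
ee_pos: [0.4513, 0.2993, 0.2424]
tool_rot: [[-1.0, 0.001, -0.0], [0.001, 1.0, 0.0], [0.0, 0.0, -1.0]]
force: [-0.4, 0.0, 0.4]
gripper_width: 0.0854
gripper_force: 0.0
```

Crop: the two waiting tins are dark grey, at crop (97,510) and (312,509). The middle rail's front end is at (368,288), and the rack is yawed about +2.5°. The gate points straight out, with its knob at about (362,380). I'll move above the rack for a close view.

Emit:
carry_out:
  plan:
    - [-1.5, -6, 0, 0, 0]
    - [-1.5, -6, 0, 0, -1]
    - [-1.5, -6, 0, 0, -1]
    - [-1.5, -6, 0, 0, -1]
    - [-1.5, -6, 0, 0, -1]

```text
time: 2.82
ee_pos: [0.527, -0.0019, 0.2426]
tool_rot: [[-1.0, 0.001, 0.001], [0.001, 1.0, 0.0], [-0.001, 0.0, -1.0]]
force: [0.8, 0.4, 0.1]
gripper_width: -0.0002
gripper_force: 0.0
```

Emit:
carry_out:
  plan:
    - [-1, -4, 0, 0, -1]
    - [-1, -4, 0, 0, -1]
    - [0, 0, 0, 0, -1]
    - [0, 0, 0, 0, -1]

```text
time: 3.32
ee_pos: [0.5465, -0.0792, 0.2422]
tool_rot: [[-1.0, -0.001, -0.0], [-0.001, 1.0, 0.001], [0.0, 0.001, -1.0]]
force: [-0.2, -0.2, -0.4]
gripper_width: 0.0
gripper_force: 0.0
```

```bash
cat >> h.py <<'E'
np.set_printoptions(precision=4,suppress=True)
def wcap(f=None):
    s=env.observe();c=cap('wrist',f)
    T=np.eye(4);T[:3,:3]=s['tool_rot'];T[:3,3]=s['ee_pos']
    c['extrinsics']=np.linalg.inv(T@np.array(c['tool_from_camera']))
    return c,s
E
python3 - <<'E'
from h import *
c,s=wcap('w0')
print(s['time'],s['ee_pos'],s['gripper_width'],c['vertical_fov'],c['cx'],c['cy']);print(np.array(c['tool_from_camera']))
for n in ['rack','gate_knob','gate','tin_a','gate_hinge']:
    for r in spotter.recognise('wrist',n): print(n,round(r['confidence'],2),np.array(r['position']),proj(c,r['position']).round())
E
```

```text
3.325 [ 0.5465 -0.0792  0.2422] 2.3438474934242814e-05 65.55333033861959 319.37823077350987 235.37282901071723
[[ 0.0002  0.9488  0.3159  0.0816]
 [ 1.     -0.     -0.0007  0.0008]
 [-0.0007  0.3159 -0.9488 -0.1328]
 [ 0.      0.      0.      1.    ]]
rack 0.83 [ 0.6198 -0.0998  0.0144] [298. 267.]
rack 0.6 [ 0.4777 -0.3441  0.0115] [ 35. 125.]
gate_knob 0.93 [ 0.5437 -0.0974  0.0229] [299. 197.]
gate_knob 0.28 [ 0.6256 -0.1015  0.0148] [297. 272.]
gate 0.94 [ 0.5471 -0.098   0.0176] [299. 200.]
gate 0.7 [ 0.6243 -0.1013  0.0165] [297. 272.]
tin_a 0.94 [0.4342 0.0959 0.0009] [507.  77.]
tin_a 0.91 [ 0.5257 -0.2413  0.001 ] [156. 175.]
tin_a 0.89 [ 0.4034 -0.2218  0.004 ] [158.  38.]
tin_a 0.63 [ 0.4349 -0.0665 -0.0022] [332.  77.]
tin_a 0.28 [ 0.6219 -0.0992  0.0176] [299. 270.]
gate_hinge 0.73 [ 0.6257 -0.1     0.0165] [298. 273.]
```

View pics/w0.png

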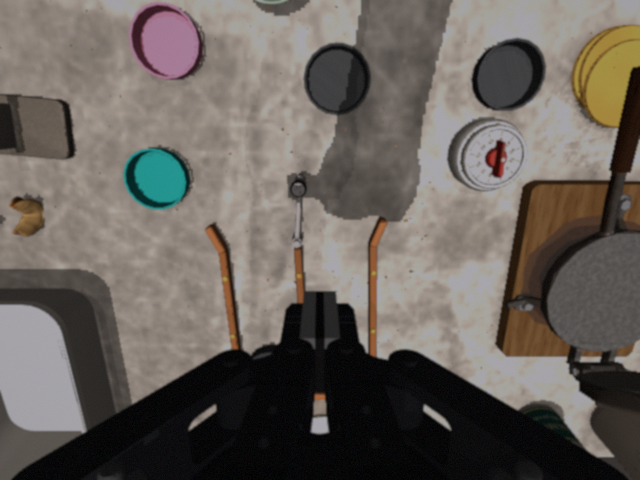

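Wrist picture (image up is towards the robot, right is +y): knob at (298,183), middle rail end at (298,249), the waiting tins at (337,78) and (508,74), mouth kinks at (222,252) and (373,245). I'll fit the rack pose from both cameras.

```bash
python3 - <<'E'
from h import *
from scipy.optimize import least_squares
t=cap('top');w,s=wcap()
P=lambda u,v:(290+(u+.5)/3.5-.5,140+(v+.5)/3.5-.5)
# rack pts (x,y,z): mid rail front, mid back@stop face, outer rails' mouths, outer back
obj=np.array([[0,0,.016],[.183,0,.016],[0,.078,.016],[0,-.078,.016],[.183,.078,.016],[.183,-.078,.016]])
pt=np.array([P(*q) for q in [(368,288),(357,40),(259,291),(475,287),(252,43),(466,40)]])
pw=np.array([(298,249),(373,245),(222,252)]);ow=obj[[0,2,3]]
def W(p,o):
    c,s_=np.cos(p[2]),np.sin(p[2]);return np.c_[p[0]+c*o[:,0]-s_*o[:,1],p[1]+s_*o[:,0]+c*o[:,1],o[:,2]]
for nm,c,o,q in (('top',t,obj,pt),('wrist',w,ow,pw)):
    f=lambda p:(np.array([proj(c,x) for x in W(p,o)])-q).ravel()
    r=least_squares(f,[.6,-.1,.04]);print(nm,r.x,r.fun.reshape(-1,2).round(1).tolist())
print('knob w',ray(w,298,183,.048),'top',ray(t,*P(364,376),.048))
print('tins w rim',ray(w,337,78,.012),ray(w,508,74,.012),'top',ray(t,*P(312,509),.012),ray(t,*P(97,510),.012))
for cn,c in (('top',t),('wrist',w)):
  for r in spotter.regions_of(cn,'tin_a'):
    v,u=np.nonzero(r['region']);m=cv2.fitEllipse(cv2.convexHull(np.c_[u,v].astype(np.float32)))
    print(cn,round(r['confidence'],2),m[0],m[1],ray(c,*m[0],.012))
E
```

```text
top [ 0.5944 -0.1003  0.0368] [[-0.3, 0.3], [0.5, 0.2], [-0.1, 0.1], [0.2, -0.1], [-0.1, -0.0], [-0.1, -0.5]]
wrist [ 0.5991 -0.1008  0.0516] [[-0.5, -0.3], [0.5, 0.2], [0.0, 0.2]]
knob w [ 0.5252 -0.0975  0.048 ] top [ 0.5281 -0.0947  0.048 ]
tins w rim [ 0.4366 -0.0629  0.012 ] [0.4328 0.0906 0.012 ] top [ 0.4361 -0.062   0.012 ] [0.4328 0.0911 0.012 ]
top 0.83 (449.7065124511719, 250.18984985351562) (21.020822525024414, 23.71381378173828) [ 0.5264 -0.2392  0.012 ]
top 0.81 (379.519287109375, 284.37518310546875) (23.918758392333984, 25.122560501098633) [ 0.4379 -0.0638  0.012 ]
top 0.7 (153.8760986328125, 238.79124450683594) (23.602388381958008, 24.308916091918945) [0.5431 0.5053 0.012 ]
top 0.63 (317.46826171875, 284.70751953125) (21.55542755126953, 23.352388381958008) [0.4344 0.0908 0.012 ]
top 0.52 (447.66864013671875, 297.0788879394531) (6.634252071380615, 18.68476104736328) [ 0.4091 -0.2333  0.012 ]
wrist 0.97 (156.9639434814453, 177.3540802001953) (60.74827194213867, 67.41779327392578) [ 0.5267 -0.2371  0.012 ]
wrist 0.78 (166.33712768554688, 40.67228698730469) (69.072265625, 82.8644790649414) [ 0.4068 -0.2127  0.012 ]
wrist 0.76 (509.4886474609375, 74.66069030761719) (66.79273986816406, 79.89786529541016) [0.4334 0.092  0.012 ]
wrist 0.58 (337.7279968261719, 78.57384490966797) (67.12893676757812, 73.05479431152344) [ 0.437  -0.0622  0.012 ]
```

Rack origin is about (0.597,-0.1005) with yaw 0.04, so the hinge is about (0.589,-0.101). The knob is at (0.527,-0.096), 62 mm from the hinge, which fits. The tins are at (0.4365,-0.0625) and (0.433,0.0913). I'll descend to the right of the peg with the fingers shut and swing the gate left.

Emit:
carry_out:
  plan:
    - [1.75, -4.9, 0, 0, -1]
    - [0, 0, 6, 0, -1]
    - [0, 0, 6, 0, -1]
    - [0, 0, 6, 0, -1]
    - [0, 0, 2.5, 0, -1]

```text
time: 4.45
ee_pos: [0.5271, -0.129, 0.034]
tool_rot: [[-1.0, -0.001, -0.006], [-0.001, 1.0, 0.001], [0.006, 0.001, -1.0]]
force: [-0.3, 0.8, 0.6]
gripper_width: -0.0002
gripper_force: 0.0
```

Emit:
carry_out:
  plan:
    - [0, 0, 0, 0, -1]

```text
time: 4.58
ee_pos: [0.5278, -0.1292, 0.0354]
tool_rot: [[-1.0, -0.001, -0.005], [-0.001, 1.0, 0.001], [0.005, 0.001, -1.0]]
force: [-0.5, -0.2, 0.2]
gripper_width: 0.0005
gripper_force: 0.0
```

Emit:
carry_out:
  plan:
    - [0, 0.6, 0, 0, -1]
    - [0.3, 1.11, 0, 0.18, -1]
    - [0.3, 1.11, 0, 0.18, -1]
    - [0.3, 1.11, 0, 0.18, -1]
    - [0.3, 1.11, 0, 0.18, -1]

```text
time: 5.2
ee_pos: [0.5308, -0.0781, 0.0396]
tool_rot: [[-0.749, 0.663, 0.004], [0.663, 0.749, -0.0], [-0.004, 0.003, -1.0]]
force: [1.1, -1.2, -0.1]
gripper_width: -0.0
gripper_force: 0.5
```

Emit:
carry_out:
  plan:
    - [0.3, 1.11, 0, 0.18, -1]
    - [0.3, 1.11, 0, 0.18, -1]
    - [0.3, 1.11, 0, 0.18, -1]
    - [0.3, 1.11, 0, 0.18, -1]
    - [0, 0, 0, 0, -1]

```text
time: 5.82
ee_pos: [0.561, -0.0429, 0.0389]
tool_rot: [[-0.137, 0.991, 0.004], [0.991, 0.137, 0.001], [0.0, 0.004, -1.0]]
force: [0.3, -0.1, 1.7]
gripper_width: 0.0001
gripper_force: 0.0
```

```bash
python3 - <<'E'
from h import *
c,s=wcap('w1');print(s['time'],s['ee_pos'],s['force'])
t=cap('top','top1')
for cn,c in (('top',t),('wrist',c)):
  for n in ['gate_knob']:
    for r in spotter.recognise(cn,n): print(cn,n,round(r['confidence'],2),np.array(r['position']),proj(c,r['position']).round())
E
```

```text
5.825 [ 0.561  -0.0429  0.0389] [ 0.3202 -0.1494  1.6659]
wrist gate_knob 0.62 [ 0.5835 -0.0363  0.0445] [379. 324.]
```

Emit:
carry_out:
  plan:
    - [0.1, 0.4, 0, 0.09, -1]
    - [0, 0.2, 0, 0, -1]
    - [0, 0, 0, 0, -1]

```text
time: 6.4
ee_pos: [0.5648, -0.0432, 0.0374]
tool_rot: [[-0.043, 0.999, -0.0], [0.999, 0.043, 0.0], [0.0, -0.0, -1.0]]
force: [-0.1, 1.9, -0.4]
gripper_width: -0.0003
gripper_force: 0.2
```

Emit:
carry_out:
  plan:
    - [0, 0.3, 0, 0, -1]
    - [0, 0, 0, 0, -1]

```text
time: 6.65
ee_pos: [0.5673, -0.0429, 0.0372]
tool_rot: [[-0.042, 0.999, -0.002], [0.999, 0.042, 0.001], [0.001, -0.002, -1.0]]
force: [-1.8, 0.1, 1.2]
gripper_width: 0.0
gripper_force: 1.3
```

Emit:
carry_out:
  plan:
    - [0, 0.3, 0, 0, -1]
    - [0, 0, 0, 0, -1]

```text
time: 6.9
ee_pos: [0.5675, -0.0428, 0.037]
tool_rot: [[-0.042, 0.999, -0.008], [0.999, 0.042, 0.002], [0.002, -0.008, -1.0]]
force: [-6.6, -0.5, 5.9]
gripper_width: -0.0002
gripper_force: 3.8
```

The gate is against its stop (reaction 6.6 N). I'll back off, rise and go above tin A.

Emit:
carry_out:
  plan:
    - [0, -1.2, 0, 0, -1]
    - [0, 0, -4, 0, -1]
    - [0, 0, -4, 0, -1]
    - [-0.7, -5.7, 0, 0, -1]
    - [-0.7, -5.7, 0, 0, -1]

```text
time: 7.52
ee_pos: [0.446, -0.0627, 0.1181]
tool_rot: [[-0.043, 0.999, 0.005], [0.999, 0.043, -0.002], [-0.002, 0.005, -1.0]]
force: [-0.2, -1.2, -0.6]
gripper_width: 0.0002
gripper_force: 0.0
```

Emit:
carry_out:
  plan:
    - [0, 0, 0, 0, -1]
    - [0, 0, 0, 0, -1]

```text
time: 7.78
ee_pos: [0.4473, -0.0623, 0.1179]
tool_rot: [[-0.042, 0.999, 0.004], [0.999, 0.042, -0.001], [-0.001, 0.004, -1.0]]
force: [0.4, -0.4, 0.6]
gripper_width: -0.0002
gripper_force: 0.0
```

```bash
python3 - <<'E'
from h import *
w,s=wcap('w2');print(s['time'],s['ee_pos'])
t=cap('top','top2')
for cn,c in (('top',t),('wrist',w)):
  for n in ['gate_knob','tin_a']:
    for r in spotter.recognise(cn,n): print(cn,n,round(r['confidence'],2),np.array(r['position']),proj(c,r['position']).round())
a=cv2.resize(cv2.imread('pics/top2.png')[140:310,290:450],None,fx=2.8,fy=2.8,interpolation=cv2.INTER_CUBIC)
b=cv2.resize(cv2.imread('pics/w2.png'),(352,264));a[-264:,-352:]=a[-264:,-352:]
o=np.zeros((476,800,3),np.uint8);o[:,:448]=a;o[:264,448:]=b;cv2.imwrite('pics/c2.png',o)
E
```

```text
7.775 [ 0.4473 -0.0623  0.1179]
top tin_a 0.82 [0.4351 0.0888 0.004 ] [318. 285.]
top tin_a 0.77 [ 0.528  -0.2433  0.0015] [450. 250.]
top tin_a 0.72 [ 0.4084 -0.2172  0.0002] [440. 297.]
top tin_a 0.56 [0.5489 0.5033 0.0003] [156. 237.]
wrist gate_knob 0.67 [ 0.5896 -0.0522  0.0208] [538. 237.]
wrist tin_a 0.89 [0.4369 0.0718 0.0005] [311.  18.]
```

View pics/c2.png

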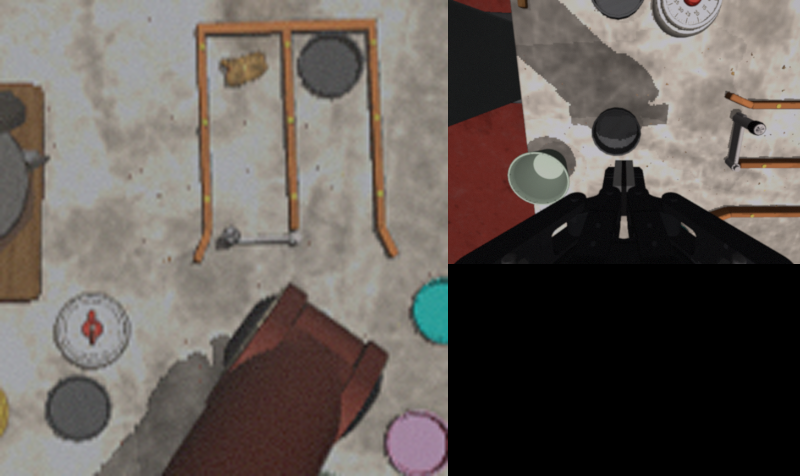

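The gate lies shut across the left lane, from (230,238) to (295,238) in the composite. Descending into tin A.

Emit:
carry_out:
  plan:
    - [0, -1.05, 0, 0, -1]
    - [0, 0, 3, 0, -1]
    - [0, 0, 3, 0, -1]
    - [0, 0, 2.5, 0, -1]
    - [0, 0, 0, 0, -1]

```text
time: 8.7
ee_pos: [0.4336, -0.0625, 0.0313]
tool_rot: [[-0.041, 0.999, -0.004], [0.999, 0.041, 0.001], [0.001, -0.004, -1.0]]
force: [0.3, -0.1, -0.2]
gripper_width: 0.0001
gripper_force: 0.0
```

Emit:
carry_out:
  plan:
    - [0, 0, 1.2, 0, -1]
    - [0, 0, 0, 0, -1]

```text
time: 8.95
ee_pos: [0.4352, -0.0625, 0.0203]
tool_rot: [[-0.042, 0.999, -0.0], [0.999, 0.042, 0.0], [0.0, -0.0, -1.0]]
force: [0.2, -0.2, 0.7]
gripper_width: 0.0002
gripper_force: 0.0
```

Emit:
carry_out:
  plan:
    - [-1.2, 0, 0.2, 0, -1]
    - [-2, 0, 0, 0, -1]
    - [-2, 0, 0, 0, -1]
    - [-2, 0, 0, 0, -1]
    - [-1.5, 0, 0, 0, -1]

```text
time: 9.57
ee_pos: [0.439, -0.1512, 0.0187]
tool_rot: [[-0.041, 0.999, 0.001], [0.999, 0.041, -0.001], [-0.001, 0.001, -1.0]]
force: [-0.5, 1.4, -0.2]
gripper_width: 0.0002
gripper_force: 0.3
```

Emit:
carry_out:
  plan:
    - [-0.8, 0, 0, 0, -1]
    - [-0.2, 0, 0, 0, -1]
    - [0, 0, 0, 0, -1]
    - [0.6, 0, 0, 0, -1]
    - [0, 0, 0, 0, -1]

```text
time: 10.2
ee_pos: [0.439, -0.1522, 0.0182]
tool_rot: [[-0.044, 0.999, -0.001], [0.999, 0.044, 0.001], [0.001, -0.001, -1.0]]
force: [-0.2, 0.2, 0.0]
gripper_width: -0.0002
gripper_force: 0.0
```

```bash
python3 - <<'E'
from h import *
w,s=wcap('w3');print(s['time'],s['ee_pos'])
for n in ['tin_a']:
    for r in spotter.recognise('wrist',n): print(n,round(r['confidence'],2),np.array(r['position']),proj(w,r['position']).round())
o=np.array([.5985,-.1005]);e=np.array([.9991,.042]);n=np.array([-.042,.9991]);d=s['ee_pos'][:2]-o;print('rack xy',d@e,d@n)
E
```

```text
10.2 [ 0.439  -0.1522  0.0182]
tin_a 0.73 [ 0.4354 -0.1418 -0.0021] [313. 279.]
tin_a 0.61 [ 0.3833 -0.2178  0.0032] [203. 418.]
rack xy -0.1615037484434686 -0.04491102610211424
```

View pics/w3.png

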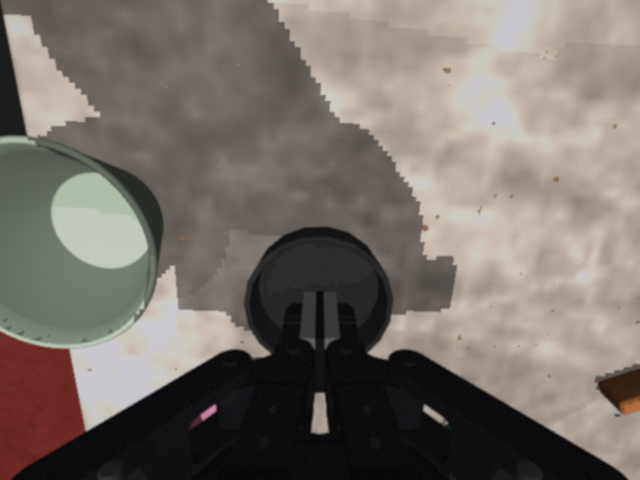

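The tin is captive round the shut fingers, and its rim centre is near (318,300). Now I'll push along the lane axis.

Emit:
carry_out:
  plan:
    - [0.6, 0.8, 0, 0, -1]
    - [0, 2, 0, 0, -1]
    - [0, 2.5, 0, 0, -1]
    - [0, 2.5, 0, 0, -1]
    - [0, 2.2, 0, 0, -1]

```text
time: 10.92
ee_pos: [0.5398, -0.1423, 0.0182]
tool_rot: [[-0.043, 0.999, -0.001], [0.999, 0.043, 0.0], [0.0, -0.001, -1.0]]
force: [-1.4, 0.5, -0.0]
gripper_width: 0.0001
gripper_force: 0.4
```

Emit:
carry_out:
  plan:
    - [0, 2, 0, 0, -1]
    - [0, 2, 0, 0, -1]
    - [0, 2, 0, 0, -1]

```text
time: 11.3
ee_pos: [0.599, -0.1398, 0.0181]
tool_rot: [[-0.043, 0.999, -0.002], [0.999, 0.043, 0.0], [0.001, -0.002, -1.0]]
force: [-1.7, -0.3, 0.6]
gripper_width: -0.0003
gripper_force: 0.8
```

Emit:
carry_out:
  plan:
    - [0, 2, 0, 0, -1]
    - [0, 2, 0, 0, -1]
    - [0, 2, 0, 0, -1]
    - [0, 1, 0, 0, -1]
    - [0, 0, 0, 0, -1]

```text
time: 11.92
ee_pos: [0.669, -0.1371, 0.018]
tool_rot: [[-0.043, 0.999, 0.0], [0.999, 0.043, 0.0], [0.0, 0.0, -1.0]]
force: [-0.9, -0.5, -0.7]
gripper_width: 0.0001
gripper_force: 0.0
```

```bash
cat >> h.py <<'E'
def rk(p):
    o=np.array([.5985,-.1005]);e=np.array([.9991,.042]);n=np.array([-.042,.9991]);d=np.array(p)[:2]-o;return np.array([d@e,d@n])
E
python3 - <<'E'
from h import *
w,s=wcap('w4');print(s['time'],s['ee_pos'],rk(s['ee_pos']),s['force'])
t=cap('top','t4')
for cn in ('wrist','top'):
    for r in spotter.recognise(cn,'tin_a'): print(cn,round(r['confidence'],2),np.array(r['position']),rk(r['position']))
E
```

```text
11.925 [ 0.669  -0.1371  0.018 ] [ 0.0689 -0.0395] [-0.8812 -0.4724 -0.727 ]
wrist 0.8 [ 0.6481 -0.1311 -0.0007] [ 0.0483 -0.0327]
wrist 0.75 [ 0.5282 -0.2133  0.0011] [-0.075  -0.1097]
wrist 0.75 [ 0.5916 -0.0472  0.0186] [-0.0047  0.0535]
top 0.95 [ 0.5261 -0.2438  0.004 ] [-0.0784 -0.1401]
top 0.92 [0.5492 0.5046 0.0027] [-0.0238  0.6066]
top 0.76 [0.4358 0.0983 0.0067] [-0.1542  0.2055]
top 0.62 [ 0.4043 -0.2155  0.0004] [-0.1989 -0.1067]
```

Emit:
carry_out:
  plan:
    - [0, 1.5, 0, 0, -1]
    - [0, 1, 0, 0, -1]
    - [0, 0.5, 0, 0, -1]
    - [0, 0, 0, 0, -1]

```text
time: 12.62
ee_pos: [0.6987, -0.1366, 0.0182]
tool_rot: [[-0.042, 0.999, 0.0], [0.999, 0.042, -0.0], [-0.0, 0.0, -1.0]]
force: [-0.3, 0.3, 0.5]
gripper_width: -0.0002
gripper_force: 0.0
```

Emit:
carry_out:
  plan:
    - [0, 0.5, 0, 0, -1]
    - [0, 0.2, 0, 0, -1]
    - [0, 0, 0, 0, -1]

```text
time: 13.0
ee_pos: [0.7057, -0.1362, 0.0183]
tool_rot: [[-0.042, 0.999, 0.0], [0.999, 0.042, -0.0], [-0.0, 0.0, -1.0]]
force: [-0.3, -0.4, 0.1]
gripper_width: -0.0002
gripper_force: 0.1
```

Emit:
carry_out:
  plan:
    - [0, 0.3, 0, 0, -1]
    - [0, 0, 0, 0, -1]

```text
time: 13.25
ee_pos: [0.7083, -0.1362, 0.0182]
tool_rot: [[-0.042, 0.999, -0.001], [0.999, 0.042, -0.0], [0.0, -0.001, -1.0]]
force: [-1.6, -0.2, 0.9]
gripper_width: -0.0001
gripper_force: 0.7
```

Emit:
carry_out:
  plan:
    - [0, 0.3, 0, 0, -1]
    - [0, 0, 0, 0, -1]

```text
time: 13.5
ee_pos: [0.709, -0.1363, 0.018]
tool_rot: [[-0.041, 0.999, -0.006], [0.999, 0.041, 0.001], [0.001, -0.006, -1.0]]
force: [-6.3, 0.7, 3.5]
gripper_width: -0.0003
gripper_force: 3.2
```

The row is at the back stop (6 N). I'll back off, lift and go to tin B.

Emit:
carry_out:
  plan:
    - [0, -1.1, 0, 0, -1]
    - [0, 0, -5, 0, -1]
    - [0, 0, -5, 0, -1]
    - [3.4, -3.67, 0, 0, -1]
    - [3.4, -3.67, 0, 0, -1]

```text
time: 14.12
ee_pos: [0.6251, -0.0711, 0.1196]
tool_rot: [[-0.042, 0.999, 0.005], [0.999, 0.042, -0.0], [-0.0, 0.005, -1.0]]
force: [1.0, 1.2, -0.7]
gripper_width: -0.0001
gripper_force: 0.0
```

Emit:
carry_out:
  plan:
    - [3.4, -3.67, 0, 0, -1]
    - [3.4, -3.67, 0, 0, -1]
    - [3.4, -3.67, 0, 0, -1]
    - [3.4, -3.67, 0, 0, -1]
    - [3.4, -3.67, 0, 0, -1]

```text
time: 14.75
ee_pos: [0.4342, 0.0919, 0.1189]
tool_rot: [[-0.042, 0.999, 0.003], [0.999, 0.042, 0.001], [0.001, 0.003, -1.0]]
force: [0.5, 1.1, 0.3]
gripper_width: 0.0004
gripper_force: 0.0
```

Emit:
carry_out:
  plan:
    - [0, 0, 0, 0, -1]
    - [0, 0, 0, 0, -1]

```text
time: 15.0
ee_pos: [0.4357, 0.0906, 0.1189]
tool_rot: [[-0.042, 0.999, 0.003], [0.999, 0.042, -0.0], [-0.0, 0.003, -1.0]]
force: [0.5, -0.7, -0.1]
gripper_width: 0.0002
gripper_force: 0.0
```

```bash
python3 - <<'E'
from h import *
w,s=wcap('w5');print(s['time'],s['ee_pos'],s['tool_rot'][:,1])
t=cap('top','t5')
for cn in ('wrist','top'):
    for r in spotter.recognise(cn,'tin_a'): print(cn,round(r['confidence'],2),np.array(r['position']),rk(r['position']))
a=cv2.resize(cv2.imread('pics/t5.png')[140:310,290:450],None,fx=2.8,fy=2.8,interpolation=cv2.INTER_CUBIC)
o=np.zeros((476,800,3),np.uint8);o[:,:448]=a;o[:264,448:]=cv2.resize(cv2.imread('pics/w5.png'),(352,264));cv2.imwrite('pics/c5.png',o)
E
```

```text
15.0 [0.4357 0.0906 0.1189] [0.9991 0.0423 0.0035]
wrist 0.72 [0.4362 0.0847 0.    ] [-0.1544  0.1918]
wrist 0.58 [ 0.702  -0.1078  0.0115] [ 0.1031 -0.0116]
wrist 0.36 [ 0.6423 -0.0203  0.0095] [0.0471 0.0783]
top 0.75 [ 0.548   0.5058 -0.001 ] [-0.025   0.6079]
top 0.62 [ 0.4049 -0.2177  0.0009] [-0.1983 -0.109 ]
top 0.61 [ 0.5309 -0.2425  0.0014] [-0.0735 -0.139 ]
```

View pics/c5.png

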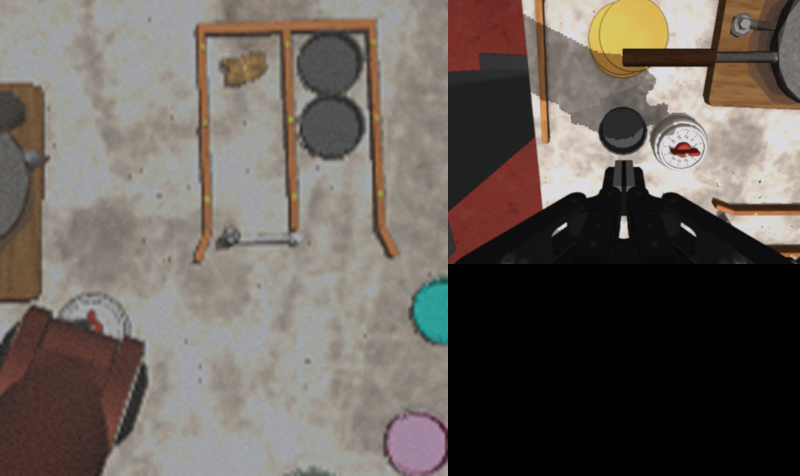

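Both tins stand in the right lane at (330,65) and (330,127) and nothing else has moved. Tin B is below the fingers, next to the timer.

Emit:
carry_out:
  plan:
    - [0, -0.15, 0, 0, -1]
    - [0, 0, 3, 0, -1]
    - [0, 0, 3, 0, -1]
    - [0, 0, 2.8, 0, -1]
    - [0, 0, 0, 0, -1]

```text
time: 15.82
ee_pos: [0.4315, 0.0898, 0.029]
tool_rot: [[-0.041, 0.999, -0.004], [0.999, 0.041, -0.001], [-0.0, -0.004, -1.0]]
force: [0.1, 0.1, 0.3]
gripper_width: -0.0001
gripper_force: 0.0
```

Emit:
carry_out:
  plan:
    - [0, 0, 1.3, 0, -1]
    - [0, 0, 0, 0, -1]

```text
time: 16.08
ee_pos: [0.4327, 0.0903, 0.0177]
tool_rot: [[-0.041, 0.999, 0.0], [0.999, 0.041, 0.0], [0.0, 0.0, -1.0]]
force: [-0.5, -0.2, -0.1]
gripper_width: 0.0003
gripper_force: 0.0
```

Emit:
carry_out:
  plan:
    - [-1.2, -0.05, 0, 0, -1]
    - [-2, -0.08, 0, 0, -1]
    - [-2.5, -0.1, 0, 0, -1]
    - [-2.5, -0.05, 0, 0, -1]
    - [-2.5, 0, 0, 0, -1]

```text
time: 16.7
ee_pos: [0.4344, -0.0183, 0.0182]
tool_rot: [[-0.041, 0.999, 0.001], [0.999, 0.041, -0.001], [-0.001, 0.001, -1.0]]
force: [0.7, -0.0, -0.5]
gripper_width: 0.0001
gripper_force: 0.1
```

Emit:
carry_out:
  plan:
    - [-2.5, 0, 0, 0, -1]
    - [-2.5, 0, 0, 0, -1]
    - [-2.5, 0, 0, 0, -1]
    - [-2.5, 0, 0, 0, -1]
    - [-1.7, 0, 0, 0, -1]

```text
time: 17.32
ee_pos: [0.439, -0.1355, 0.0181]
tool_rot: [[-0.04, 0.999, 0.001], [0.999, 0.04, -0.001], [-0.001, 0.001, -1.0]]
force: [0.2, 0.8, 0.7]
gripper_width: 0.0003
gripper_force: 0.4
```

Emit:
carry_out:
  plan:
    - [-1.2, 0, 0, 0, -1]
    - [-0.8, 0, 0, 0, -1]
    - [-0.4, 0, 0, 0, -1]
    - [0, 0, 0, 0, -1]

```text
time: 17.82
ee_pos: [0.4401, -0.1573, 0.0173]
tool_rot: [[-0.042, 0.999, -0.0], [0.999, 0.042, -0.0], [-0.0, -0.0, -1.0]]
force: [-0.8, -0.9, 0.0]
gripper_width: 0.0002
gripper_force: 0.0
```

Emit:
carry_out:
  plan:
    - [1.1, 0.5, 0, 0, -1]
    - [0, 2, 0, 0, -1]
    - [0, 2.5, 0, 0, -1]
    - [0, 2.5, 0, 0, -1]
    - [0, 2.5, 0, 0, -1]

```text
time: 18.45
ee_pos: [0.5402, -0.1402, 0.017]
tool_rot: [[-0.044, 0.999, -0.001], [0.999, 0.044, 0.001], [0.001, -0.001, -1.0]]
force: [-0.0, 1.2, 0.0]
gripper_width: -0.0
gripper_force: 0.2
```

Emit:
carry_out:
  plan:
    - [0, 2, 0, 0, -1]
    - [0, 2, 0, 0, -1]
    - [0, 2, 0, 0, -1]
    - [0, 2, 0, 0, -1]

```text
time: 18.95
ee_pos: [0.6197, -0.1367, 0.0168]
tool_rot: [[-0.044, 0.999, -0.002], [0.999, 0.044, 0.001], [0.001, -0.002, -1.0]]
force: [0.2, 0.9, 0.1]
gripper_width: -0.0002
gripper_force: 0.3
```

Emit:
carry_out:
  plan:
    - [0, 1.2, 0, 0, -1]
    - [0, 0.8, 0, 0, -1]
    - [0, 0.4, 0, 0, -1]
    - [0, 0, 0, 0, -1]

```text
time: 19.45
ee_pos: [0.6433, -0.1378, 0.0172]
tool_rot: [[-0.042, 0.999, -0.0], [0.999, 0.042, -0.0], [0.0, -0.0, -1.0]]
force: [-0.8, 0.3, 0.8]
gripper_width: 0.0002
gripper_force: 0.0
```

Emit:
carry_out:
  plan:
    - [0, 0.4, 0, 0, -1]
    - [0, 0.2, 0, 0, -1]
    - [0, 0, 0, 0, -1]

```text
time: 19.82
ee_pos: [0.6484, -0.1377, 0.0172]
tool_rot: [[-0.042, 0.999, -0.002], [0.999, 0.042, 0.0], [0.0, -0.002, -1.0]]
force: [-1.8, 0.8, 1.4]
gripper_width: 0.0001
gripper_force: 1.2
```

Emit:
carry_out:
  plan:
    - [0, 0.3, 0, 0, -1]
    - [0, 0, 0, 0, -1]

```text
time: 20.08
ee_pos: [0.6493, -0.1378, 0.017]
tool_rot: [[-0.041, 0.999, -0.007], [0.999, 0.041, 0.001], [0.001, -0.007, -1.0]]
force: [-6.7, 0.6, 4.2]
gripper_width: 0.0
gripper_force: 3.4
```

Emit:
carry_out:
  plan:
    - [0, -1.1, 0, 0, -1]
    - [0, 0, -5, 0, -1]
    - [0, 0, -5, 0, -1]
    - [5, -0.75, 0, 0, -1]
    - [4.7, -0.75, 0, 0, -1]

```text
time: 20.7
ee_pos: [0.6235, -0.0405, 0.1187]
tool_rot: [[-0.041, 0.999, 0.005], [0.999, 0.041, 0.001], [0.0, 0.005, -1.0]]
force: [0.1, 1.4, -0.1]
gripper_width: 0.0002
gripper_force: 0.0
```

Emit:
carry_out:
  plan:
    - [0, 0, 0, 0, -1]
    - [0, 0, 0, 0, -1]

```text
time: 20.95
ee_pos: [0.623, -0.042, 0.1177]
tool_rot: [[-0.042, 0.999, 0.002], [0.999, 0.042, -0.001], [-0.001, 0.002, -1.0]]
force: [0.7, -0.6, 0.1]
gripper_width: 0.0002
gripper_force: 0.0
```

```bash
python3 - <<'E'
from h import *
s=env.observe();print(s['time'],s['ee_pos'],s['qpos'])
w,s=wcap('w6');t=cap('top','t6')
for cn,n in (('top','rack'),('wrist','gate_knob'),('top','gate_knob')):
    for r in spotter.recognise(cn,n): print(cn,n,round(r['confidence'],2),np.array(r['position']),rk(r['position']))
a=cv2.resize(cv2.imread('pics/t6.png')[140:310,290:450],None,fx=2.8,fy=2.8,interpolation=cv2.INTER_CUBIC)
o=np.zeros((476,800,3),np.uint8);o[:,:448]=a;o[:264,448:]=cv2.resize(cv2.imread('pics/w6.png'),(352,264));cv2.imwrite('pics/c6.png',o)
E
```

```text
20.95 [ 0.623  -0.042   0.1177] [-0.2535  0.7575  0.4936  1.6493 -0.4482  0.8473  0.4688]
top rack 0.91 [ 0.752  -0.1532  0.015 ] [ 0.1511 -0.0591]
top rack 0.28 [ 0.3508 -0.1224  0.0216] [-0.2484 -0.0115]
wrist gate_knob 0.83 [ 0.5912 -0.0439  0.0242] [-0.0049  0.0569]
```

View pics/c6.png

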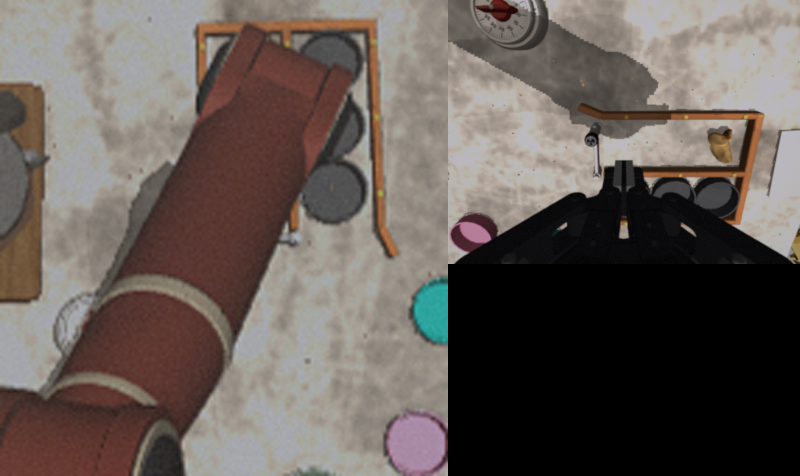

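The three tins stand in a row at (330,65), (332,125) and (335,192), and the gate is still shut left. I'll descend behind the peg and work out the swing rows.

Emit:
carry_out:
  plan:
    - [0, 0, 4, 0.125, -1]
    - [0, 0, 4, 0.125, -1]
    - [0, 0, 0.1, 0, -1]
    - [0, 0, 0, 0, -1]

```text
time: 21.7
ee_pos: [0.6233, -0.0426, 0.0375]
tool_rot: [[0.205, 0.979, 0.002], [0.979, -0.205, -0.001], [-0.001, 0.002, -1.0]]
force: [0.2, 0.0, 1.2]
gripper_width: -0.0001
gripper_force: 0.0
```

```bash
python3 - <<'E'
from h import *
s=env.observe();p=s['ee_pos'][:2];R0=s['tool_rot'];print(s['ee_pos'],R0[:,1],s['qpos'])
H=np.array([.5915,-.1008]);k=.022
a=np.arctan2(R0[1,1],R0[0,1]) # world angle of tool y
ang=lambda x:np.array([np.cos(x),np.sin(x)])
def tcp(phi,a): return H+.06*ang(np.pi+.042-phi)+k*ang(a)
phi=1.57;cur=p.copy();i=0
t=tcp(phi,a)
while 1:
    ty=ang(a);tx=ang(a+np.pi/2)
    d=(t-cur)*100;print(i,round(phi,2),(d@tx).round(2),(d@ty).round(2),t)
    cur=t
    if phi<-1.5:break
    i+=1;a_=a+.15;phi-=.18;t=tcp(phi,a_);
    ty=ang(a);
    # next shift expressed in axes before this row's turn
    d=(t-cur)*100;print('  row',i,'phi',round(phi,2),(d@ang(a+np.pi/2)).round(2),(d@ang(a)).round(2))
    cur=t;a=a_
E
```

```text
[ 0.6233 -0.0426  0.0375] [ 0.9787 -0.2055  0.0022] [-0.2502  0.8751  0.4921  1.6938 -0.5807  0.7204  0.3311]
0 1.57 -0.53 -1.2 [ 0.6105 -0.0454]
  row 1 phi 1.39 -0.03 -1.04
1 1.39 0.0 0.0 [ 0.6002 -0.0435]
  row 2 phi 1.21 -0.06 -1.03
2 1.21 0.0 0.0 [ 0.5899 -0.0436]
  row 3 phi 1.03 -0.09 -1.02
3 1.03 0.0 0.0 [ 0.5798 -0.0454]
  row 4 phi 0.85 -0.12 -1.01
4 0.85 0.0 0.0 [ 0.5704 -0.049 ]
  row 5 phi 0.67 -0.15 -0.99
5 0.67 0.0 0.0 [ 0.5618 -0.0542]
  row 6 phi 0.49 -0.18 -0.98
6 0.49 0.0 0.0 [ 0.5543 -0.0608]
  row 7 phi 0.31 -0.21 -0.96
7 0.31 0.0 0.0 [ 0.5483 -0.0685]
  row 8 phi 0.13 -0.23 -0.94
8 0.13 0.0 0.0 [ 0.5437 -0.0771]
  row 9 phi -0.05 -0.26 -0.93
9 -0.05 0.0 0.0 [ 0.5409 -0.0863]
  row 10 phi -0.23 -0.29 -0.91
10 -0.23 0.0 0.0 [ 0.5397 -0.0958]
  row 11 phi -0.41 -0.32 -0.89
11 -0.41 0.0 0.0 [ 0.5403 -0.1052]
  row 12 phi -0.59 -0.34 -0.87
12 -0.59 0.0 0.0 [ 0.5426 -0.1143]
  row 13 phi -0.77 -0.37 -0.85
13 -0.77 0.0 0.0 [ 0.5464 -0.1227]
  row 14 phi -0.95 -0.39 -0.83
14 -0.95 0.0 0.0 [ 0.5517 -0.1302]
  row 15 phi -1.13 -0.41 -0.81
15 -1.13 0.0 0.0 [ 0.5582 -0.1365]
  row 16 phi -1.31 -0.44 -0.78
16 -1.31 0.0 0.0 [ 0.5657 -0.1415]
  row 17 phi -1.49 -0.46 -0.76
17 -1.49 0.0 0.0 [ 0.5738 -0.145 ]
  row 18 phi -1.67 -0.48 -0.74
18 -1.67 0.0 0.0 [ 0.5824 -0.1469]
```

Turning the tool the whole way would come near joint 7's range. I'll push in three straight phases with the tool held square to the rack instead.

Emit:
carry_out:
  plan:
    - [0, 0, 0, -0.125, -1]
    - [0, 0, 0, -0.125, -1]
    - [0.2, -1.2, 0, 0, -1]
    - [0, -1.2, 0, 0, -1]
    - [-0.4, -1.0, 0, 0, -1]

```text
time: 22.32
ee_pos: [0.588, -0.0445, 0.037]
tool_rot: [[-0.042, 0.999, 0.001], [0.999, 0.042, 0.001], [0.0, 0.001, -1.0]]
force: [1.5, -0.3, -1.1]
gripper_width: 0.0002
gripper_force: 0.5
```

Emit:
carry_out:
  plan:
    - [-0.5, -1.2, 0, 0, -1]
    - [-0.8, -1.2, 0, 0, -1]
    - [0, 0.6, 0, 0, -1]
    - [2.6, 0, 0, 0, -1]
    - [0, 0, 0, 0, -1]

```text
time: 22.95
ee_pos: [0.5699, -0.0299, 0.0356]
tool_rot: [[-0.046, 0.999, -0.002], [0.999, 0.046, 0.002], [0.002, -0.002, -1.0]]
force: [0.1, -0.1, -0.3]
gripper_width: 0.0003
gripper_force: 0.0
```

```bash
python3 - <<'E'
from h import *
w,s=wcap('w7');t=cap('top')
def r2(p): return (rk(p)-rk([.5915,-.1008]))*100
print(s['time'],s['ee_pos'],s['force'],r2(s['ee_pos']))
for cn in ('wrist','top'):
    for r in spotter.recognise(cn,'gate_knob'): print(cn,round(r['confidence'],2),np.array(r['position']),r2(r['position']))
E
```

```text
22.95 [ 0.5699 -0.0299  0.0356] [ 0.0799 -0.1137 -0.2645] [-1.8637  7.1763]
wrist 0.95 [ 0.5465 -0.0627  0.0113] [-4.3359  3.9956]
```

View pics/w7.png

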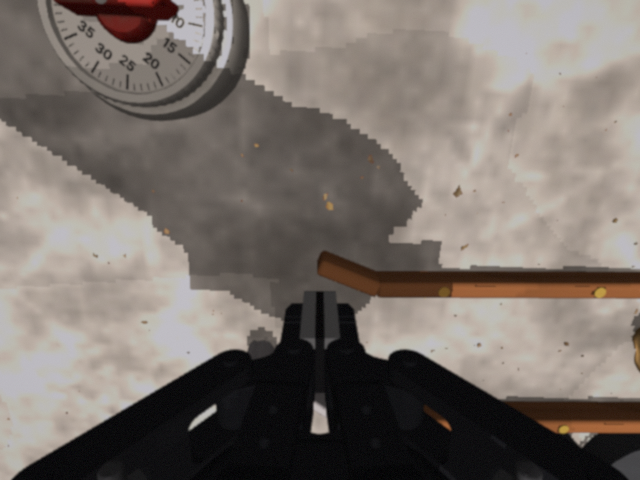

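The knob shows left of the fingers at (262,343), about (-4.4, 4.0) cm from the hinge, as planned. Next are phases 2 and 3.

Emit:
carry_out:
  plan:
    - [0, -2.8, 0, 0, -1]
    - [-1.4, -0.2, 0, 0, -1]
    - [-1.4, -0.4, 0, 0, -1]
    - [-1.4, -0.3, 0, 0, -1]
    - [-1.4, -0.1, 0, 0, -1]

```text
time: 23.78
ee_pos: [0.5348, -0.0923, 0.0364]
tool_rot: [[-0.041, 0.999, 0.001], [0.999, 0.041, -0.001], [-0.001, 0.001, -1.0]]
force: [-1.3, 1.7, -0.6]
gripper_width: 0.0001
gripper_force: 0.6
```

Emit:
carry_out:
  plan:
    - [-1.4, 0, 0, 0, -1]
    - [-1.4, 0.3, 0, 0, -1]
    - [-1.0, 0.5, 0, 0, -1]
    - [0, 0, 0, 0, -1]
    - [0.8, 0, 0, 0, -1]

```text
time: 24.4
ee_pos: [0.5427, -0.1212, 0.0362]
tool_rot: [[-0.04, 0.999, -0.001], [0.999, 0.04, -0.002], [-0.001, -0.001, -1.0]]
force: [-0.2, -0.1, -0.7]
gripper_width: -0.0
gripper_force: 0.0
```

```bash
python3 - <<'E'
from h import *
w,s=wcap('w8');t=cap('top')
def r2(p): return (rk(p)-rk([.5915,-.1008]))*100
print(s['time'],s['ee_pos'],s['force'],r2(s['ee_pos']))
for cn in ('wrist','top'):
    for r in spotter.recognise(cn,'gate_knob'): print(cn,round(r['confidence'],2),np.array(r['position']),r2(r['position']))
E
```

```text
24.4 [ 0.5427 -0.1212  0.0362] [-0.2308 -0.1025 -0.6772] [-4.9582 -1.8318]
wrist 0.61 [ 0.5761 -0.1141  0.0217] [-1.5945 -1.2641]
```

Emit:
carry_out:
  plan:
    - [0.4, 0, 0, 0, -1]
    - [0, -2.9, 0, 0, -1]
    - [0, 0, 0, 0, -1]
    - [-3.4, 0, 0, 0, -1]
    - [0, 0, 0, 0, -1]

```text
time: 25.22
ee_pos: [0.5168, -0.155, 0.0369]
tool_rot: [[-0.037, 0.999, 0.002], [0.999, 0.037, -0.004], [-0.004, 0.002, -1.0]]
force: [-1.3, 0.8, 0.1]
gripper_width: -0.0002
gripper_force: 0.0
```

Emit:
carry_out:
  plan:
    - [-0.2, 1.2, 0, 0, -1]
    - [-0.4, 1.2, 0, 0, -1]
    - [-0.5, 1.2, 0, 0, -1]
    - [-0.4, 0.9, 0, 0, -1]
    - [0, 0, 0, 0, -1]

```text
time: 25.85
ee_pos: [0.5633, -0.1634, 0.0363]
tool_rot: [[-0.044, 0.999, 0.002], [0.999, 0.044, 0.0], [0.0, 0.002, -1.0]]
force: [0.1, 0.2, 1.2]
gripper_width: -0.0002
gripper_force: 0.0
```

```bash
python3 - <<'E'
from h import *
w,s=wcap('w9');t=cap('top')
def r2(p): return (rk(p)-rk([.5915,-.1008]))*100
print(s['time'],s['ee_pos'],s['force'],r2(s['ee_pos']))
for cn in ('wrist','top'):
    for r in spotter.recognise(cn,'gate_knob'): print(cn,round(r['confidence'],2),np.array(r['position']),r2(r['position']))
E
```

```text
25.85 [ 0.5633 -0.1634  0.0363] [0.1366 0.162  1.1923] [-3.0841 -6.14  ]
wrist 0.84 [ 0.584  -0.1504  0.024 ] [-0.9576 -4.924 ]
```

Continue to the stop.

Emit:
carry_out:
  plan:
    - [0, 0.5, 0, 0, -1]
    - [0, 0.3, 0, 0, -1]
    - [0, 0, 0, 0, -1]

```text
time: 26.42
ee_pos: [0.5698, -0.164, 0.0363]
tool_rot: [[-0.042, 0.999, 0.0], [0.999, 0.042, -0.0], [-0.0, 0.0, -1.0]]
force: [-0.4, 0.2, 0.2]
gripper_width: 0.0001
gripper_force: 0.0
```

Emit:
carry_out:
  plan:
    - [0, 0.3, 0, 0, -1]
    - [0, 0, 0, 0, -1]

```text
time: 26.68
ee_pos: [0.5724, -0.164, 0.0363]
tool_rot: [[-0.042, 0.999, -0.0], [0.999, 0.042, -0.0], [-0.0, -0.0, -1.0]]
force: [-0.3, -1.3, -0.5]
gripper_width: 0.0002
gripper_force: 0.5
```

Emit:
carry_out:
  plan:
    - [0, 0.2, 0, 0, -1]
    - [0, 0, 0, 0, -1]

```text
time: 26.92
ee_pos: [0.5726, -0.164, 0.0362]
tool_rot: [[-0.041, 0.999, -0.004], [0.999, 0.041, 0.001], [0.001, -0.004, -1.0]]
force: [-5.7, -0.4, 2.7]
gripper_width: -0.0004
gripper_force: 2.6
```

The gate is at its stop: TCP x is 0.5726, and mirroring the left-hand contact gives 0.5725. Retreat and check.

Emit:
carry_out:
  plan:
    - [0, -1.5, 0, 0, -1]
    - [0, 0, -5, 0, -1]
    - [0, 0, -5, 0, -1]
    - [5, -2, -3, 0, -1]
    - [5, -2, -3, 0, -1]

```text
time: 27.55
ee_pos: [0.5164, -0.0646, 0.1978]
tool_rot: [[-0.042, 0.999, 0.004], [0.999, 0.042, 0.001], [0.001, 0.004, -1.0]]
force: [0.7, 1.2, 0.4]
gripper_width: 0.0004
gripper_force: 0.0
```

Emit:
carry_out:
  plan:
    - [5, 0, 0, 0, -1]
    - [5, 0, 0, 0, -1]
    - [5, 0, 0, 0, -1]
    - [0, 0, 0, 0, -1]

```text
time: 28.05
ee_pos: [0.5094, 0.0906, 0.196]
tool_rot: [[-0.053, 0.999, 0.001], [0.999, 0.053, 0.004], [0.004, 0.001, -1.0]]
force: [-0.4, -0.6, -0.7]
gripper_width: -0.0001
gripper_force: 0.0
```

```bash
python3 - <<'E'
from h import *
t=cap('top','t10');s=env.observe();print(s['time'],s['ee_pos'],s['force'])
cv2.imwrite('pics/c10.png',cv2.resize(cv2.imread('pics/t10.png')[140:340,290:530],None,fx=2.9,fy=2.9,interpolation=cv2.INTER_CUBIC))
E
```

```text
28.1 [0.5096 0.087  0.1963] [-0.6113 -0.5231 -0.3861]
```

View pics/c10.png

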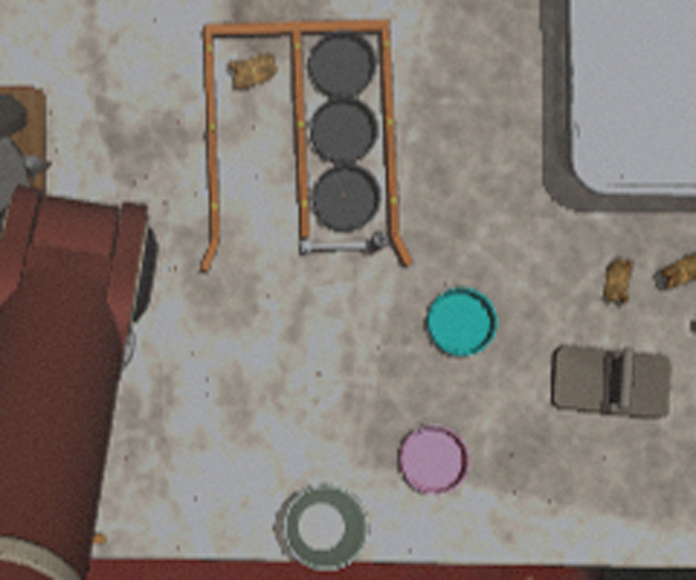

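The three tins stand in a row in the right lane at (342,65), (344,130) and (346,197). The gate is shut across that lane, from (303,247) to (380,241), and the cookie and other things have not moved.

```bash
python3 -c "
from cell import env
print(env.sign_off())"
```

```text
the job is handed in; nothing more can be done
None
```

The job is done and handed in at about 28 s: three tart tins stand in a row up to the back stop of the right lane, the gate (first shut across the cookie's lane) is now shut across the filled lane, and the cookie and the other things in view were not moved.

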